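# Open a fresh jar of gherkins at the deli counter

### The arm

A 7-joint arm with a two-finger parallel gripper is mounted at the origin on the work surface. World frame = base frame: x ahead of the robot, y to its left, z up, the work surface at z = 0. Lengths are in m, angles in rad, forces in N, time in s.
With the tool pointing down it reaches from about 0.4 to 0.85 m from the base axis. Payload 10.4 kg.
Tool frame: the origin (TCP) lies midway between the tips of the shut fingers; the grasp point (between the pads) lies 19 mm behind it; z points along the fingers, y is the line along which they close (so a half turn about z gives the same grasp; the last joint's range is limited). The gripper opens to 87 mm and grips with 3 to 60 N. Pads are 19 mm wide; open, the fingers measure 117 mm over their backs; the gripper's body (75 mm by 190 mm) begins 51 mm behind the grasp point.
Start: joints at [1.202, 0.332, -0.065, 1.46, 0.022, 1.35, -0.088], TCP at [0.212, -0.588, 0.223] pointing down, gripper open.
Joint ranges: [-2.6, 2.6], [-0.5, 2.12], [-1.47, 1.34], [0.16, 2.42], [-1.27, 4.41], [0.06, 2.06], [-2.6, 2.6]. Speed limits (rad/s): [2.22, 2.22, 2.79, 2.79, 3.14, 3.14, 3.14].

### API

Orientations are given as a unit quaternion [w, x, y, z].
In Python, from plant import r gives the robot as it stands.
- The arm moves only by the tool servo_tool, never from a script. Its argument "plan" is a list of rows, each a list of 4 numbers: the shift along the tool's x, y, z in cm, then the turn about the tool's z in rad. A call has 1 to 5 rows; each row is the pose to reach, as a shift and turn from the pose commanded when the call began, along the tool's axes at that moment; what a row does not reach only later rows make up. A row lasts 1/10 s, in which the tool goes at most 50 mm and 8.59 degrees, less where a joint would pass 70% of its speed; a pose out of reach is approached as far as the arm can. A call with a gripper value outside its range is refused whole. "fingers" is the opening, from 0 (shut) to 1 (fully open), set as the call begins (left out, the last holds). The fingers move at their own pace and stop on an object; "squeeze" is the grip in N (left out, the last holds). Time passes only in rows, so rows that repeat a pose let the fingers close. It gives the time, the measured TCP pose, the force, the opening and the grip force at its end, in the units of the state.
- r.sense(): the state, without advancing time (a new reading comes with each control period).
- r.snapshot(name): name is "scene" or "top"; returns (picture, depth): 480x640x3 uint8, red, green, blue; 480x640 float32, m along the optical axis (not along the pixel's ray), 0 where there is no reading.
- r.camera_params(name): a dict with "K" (3x3 intrinsics, pixels), "extrinsics" (4x4, takes a point from camera to world coordinates). Camera axes: x right, y up, looking along -z (the intrinsics and any distortion apply to the point x, -y, -z); pixel columns grow to the right and rows downward; lengths in m; the calibration is good to about 2 mm. A picture is of the moment at which its call begins. camera_params takes no time and is no camera call.
- r.close_job(): hands the job in; it is judged then, once.
The state is a dict: "t": time; "q": joint angles; "joint_vel": joint speeds; "tau": joint torques, N m; "tool_pos": TCP position; "tcp_rot": TCP orientation; "ft_force": force on the tool from outside, world axes, zero at the start; "wrist_torque": the same for the moment, N m; "grip_width": finger opening in m; "finger_force": force on a finger pad.
Only numpy, scipy, OpenCV 4.12 (cv2) and the standard library are available. Lean on these libraries where they do the work, as an engineer would, in place of code of your own. Each camera call takes 0.05 s, during which the arm holds its last target. There are 200 camera calls.

### The job

Restock the condiment rack: without dropping it or laying it over, lower the capped square jar from the counter into the rack's empty square insert, so that the insert keeps it from turning. Then, with the jar standing down in the insert, unscrew its tight cap until the threads let go and finish holding the cap, level, in the gripper about 2 cm above the jar's mouth and straight over it. Leave the other things where they are.

Things in the scene. Friction and masses are not known exactly. Their poses are not given: they have to be found in the camera images.
- jar: the fresh jar of gherkins on the counter, the only square jar with a cap: clear glass, 62 mm square, vertical edges rounded to 8 mm, plain paper label, about 0.45 kg. Origin at the centre of its underside, z up, x and y square to its flat sides. Flat sides up to 72 mm height, shoulder at 76 mm, then a round neck 45 mm across up to the rim at 100 mm. On the bare counter it turns along with its cap
- jar_mouth (a point): centre of the jar's mouth, 100 mm above the jar's origin. The rim carries a springy seal that presses the cap up and rises 2 mm when the cap is loose (rim then at 102 mm). In the insert the jar has up to 8 degrees of turning play either way
- cap: the jar's white ribbed twist-off cap, a round disc 59 mm across over the ribs (60 mm at most), 16.5 mm high, 40 g. Origin at the centre of its lower edge, z up; screwed on it sits 87 mm above the jar's origin (top at 103 mm), with 10 mm of bare neck between its lower edge and the jar's shoulder. Screwed on, it is strong enough to carry the jar by
- cap_top (a point): centre of the cap's top face, 16.5 mm above its origin. The cap loosens anticlockwise seen from above, tight at first (up to about 0.8 N m: grip it firmly), then more easily. Its three lugs are clear after about 48 degrees of turn relative to the jar and it then lifts straight off; past about 90 degrees they meet a stop. With the jar's play in the insert, turn 65 to 85 degrees in all
- rack: low dark steel condiment rack fixed to the counter, 100 x 345 mm, with its three square inserts in a row along its y axis at -110, 0 and +110 mm. Origin at the centre of its underside
- insert_empty: the rack's empty insert (any of the three places): fixed square steel cup, outside 76 x 76 mm, inside 68 x 68 mm, wall 4 mm, 32 mm high, floor 4 mm thick. Origin at the centre of its underside, 6 mm above the counter, so its inner floor is 10 mm and its upper edge 38 mm above the counter; x and y square to its walls. The jar may go in any way round that is square to the walls
- open_jar_b: bystander: open square jar of olives, same glass as the jar, without cap, 62 mm square and 100 mm high, standing in another insert of the rack; origin at the centre of its underside
- open_jar_c: bystander: open square jar of pearl onions, 62 mm square and 100 mm high, without cap, standing in the third insert; origin at the centre of its underside
- round_jar: bystander: round amber jar with a black cap, 56 mm across, 85 mm high, on the counter near the jar; origin at the centre of its underside
- tongs: bystander: steel tongs lying flat, about 240 x 50 mm, 12 mm high; origin under the middle
- cheese: bystander: block of orange cheese, 65 x 110 x 55 mm; origin at the centre of its underside
- ramekin: bystander: white bowl, 72 mm across, 42 mm high; origin at the centre of its underside
- tubs: bystander: stack of clear plastic tubs, 107 mm across, 87 mm high; origin at the centre of its underside
- pepper_mill: bystander: dark wooden pepper mill, 54 mm across, 148 mm high; origin at the centre of its underside
Mind the look-alikes: they are no part of the job. What is shaped like the cap but brown is not meant.

How it is judged:
On the way, in this order (a step that is already met when the one before it is completed fails the run):
1. the jar stands fully down and square in the empty insert with its cap still on (z of jar in the frame of insert_empty below 0.0065 m and horizontal distance between jar and insert_empty below 0.008 m and angle between jar's own z axis and vertical below 0.08 rad and z of cap in the frame of jar below 0.09 m), for 0.2 s.
2. the cap has come off the threads while the jar stayed down in the insert (z of cap in the frame of jar above 0.095 m and z of jar in the frame of insert_empty below 0.0075 m and horizontal distance between jar and insert_empty below 0.008 m), for 0.1 s.
At the end, for the whole second after the job is handed in: jar upright (3 degrees), still, fully down in the insert (2.5 mm off its floor, 8 mm off centre); cap gripped by the fingers, not touching the jar, still, level within 8 degrees, its lower edge 4 to 40 mm above the rim (106 to 142 mm above the jar's origin), within 15 mm of the jar's axis (z of jar in the frame of insert_empty below 0.0065 m and horizontal distance between jar and insert_empty below 0.008 m and angle between jar's own z axis and vertical below 0.05 rad and linear speed of jar below 0.02 m/s and z of cap in the frame of jar between 0.106 and 0.142 m and horizontal distance between cap and jar below 0.015 m and angle between cap's own z axis and vertical below 0.15 rad and linear speed of cap below 0.03 m/s and contact force between cap and the fingers above 2 N and contact force between cap and jar below 0.1 N); the arm keeps its last pose, push and grip.
It fails at once if the jar is let fall (contact force between each of jar, cap and the fingers below 0.05 N and linear speed of jar above 0.35 m/s).
It fails at once if the jar is laid over (tilted more than 35 degrees) (angle between jar's own z axis and vertical above 0.6 rad).
It fails at once if a bystander is pushed away or knocked over (distance of any of open_jar_b, open_jar_c from where it was at the start of the episode above 0.025 m or distance of any of round_jar, tongs, cheese, ramekin, tubs, pepper_mill from where it was at the start of the episode above 0.03 m or angle between any of round_jar, pepper_mill's own z axis and vertical above 0.5 rad).
It also fails if it takes over 45 s, if anything falls off the work surface, if the arm or the gripper's body presses on something with over 40 N, if the wrist force passes 120 N, or if a joint passes its speed limit or range.

## Working session

There is one attempt and no reset: what is moved stays moved. The work goes in short steps, Python scripts to look and compute and a tool call to move; the robot and the scene stay as the last step left them, time stands still between calls to the robot, and variables do not carry over. Pictures are saved under pics/ and viewed, at most 10 in all, crops included, and the job is handed in when it is done.

Besides the shell and the picture viewer there is one more tool, called after "Call:" as name([rows], argument=value, ...), one row to a line, values as JSON. servo_tool: Moves the arm, as the interface text tells. Its arguments: {"type":"object","properties":{"plan":{"type":"array","items":{"type":"array","items":{"type":"number"}}},"fingers":{"type":"number"},"squeeze":{"type":"number"}},"required":["plan"]}

```bash
mkdir -p pics
cat > h.py <<'E'
from plant import r
import numpy as np, cv2
def snap(n,f=None):
    p,d=r.snapshot(n); p=np.array(p); d=np.array(d)
    if f: cv2.imwrite('pics/'+f,p[:,:,::-1])
    return p,d
def cam(n):
    c=r.camera_params(n); return np.array(c['K']),np.array(c['extrinsics']),c
def ray(n,u,v):
    K,E,_=cam(n); a=np.linalg.inv(K)@[u,v,1]; return E[:3,3],E[:3,:3]@[a[0],-a[1],-a[2]]
def onz(n,u,v,z):
    o,d=ray(n,u,v); return o+d*(z-o[2])/d[2]
def cloud(n,d):
    K,E,_=cam(n); v,u=np.indices(d.shape); a=np.stack([(u-K[0,2])/K[0,0]*d,-(v-K[1,2])/K[1,1]*d,-d],-1)
    return a@E[:3,:3].T+E[:3,3]
E
python3 - <<'E'
from h import *
for n in('scene','top'):
    p,d=snap(n,n+'0.png'); np.savez('/tmp/'+n,p=p,d=d); c=cam(n)[2]; print(n,c)
s=r.sense(); print(s)
E
```

```text
scene {'K': array([[482.3541793 ,   0.        , 316.75955434],
       [  0.        , 482.3541793 , 240.03707764],
       [  0.        ,   0.        ,   1.        ]]), 'extrinsics': array([[ 0.61244057, -0.48536648,  0.62396789,  1.23314175],
       [ 0.79045494,  0.38586213, -0.47570096, -0.51570145],
       [-0.00987627,  0.78455707,  0.61997796,  0.79547626],
       [ 0.        ,  0.        ,  0.        ,  1.        ]])}
top {'K': array([[603.50326529,   0.        , 323.05967434],
       [  0.        , 603.50326529, 238.06132448],
       [  0.        ,   0.        ,   1.        ]]), 'extrinsics': array([[-0.08179266,  0.97432812, -0.20974907,  0.22922925],
       [-0.99664589, -0.08051661,  0.01463042,  0.03834316],
       [-0.00263345,  0.21024221,  0.97764578,  1.4922655 ],
       [ 0.        ,  0.        ,  0.        ,  1.        ]])}
{'t': 0.1, 'q': array([ 1.20239837,  0.3328118 , -0.06474206,  1.46086623,  0.02155551,
        1.34987763, -0.08848809]), 'joint_vel': array([ 2.07628897e-05, -1.51436382e-03, -8.59440545e-04, -1.16067625e-03,
        2.30545433e-03, -9.83225867e-04,  7.34957150e-04]), 'tau': array([ 2.38335619e-03, -6.24542928e+01,  2.52175267e-02, -3.90713882e+01,
       -6.13908959e-02,  3.65878455e-02,  6.55817485e-05]), 'tool_pos': array([ 0.21175997, -0.58766495,  0.22182739]), 'tcp_rot': array([-6.25793000e-04,  9.85084698e-01,  1.72068982e-01, -1.09151665e-04]), 'ft_force': array([-0.54243501,  0.78539288,  0.4456057 ]), 'wrist_torque': array([-0.00533222,  0.01488793,  0.02056032]), 'finger_force': 0.0, 'grip_width': 0.08679221006832435}
```

View pics/scene0.png

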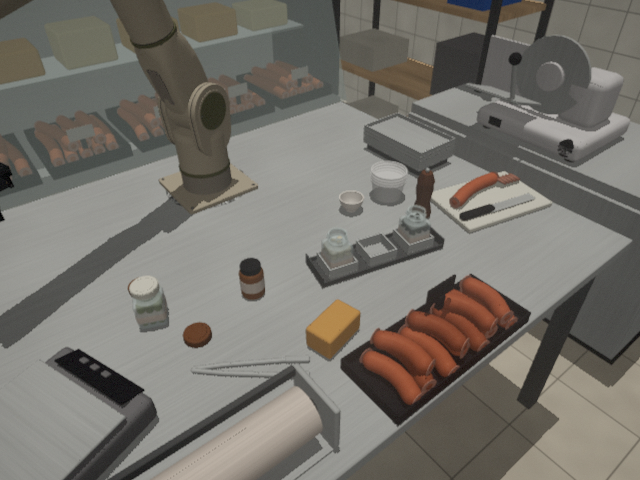

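View pics/top0.png

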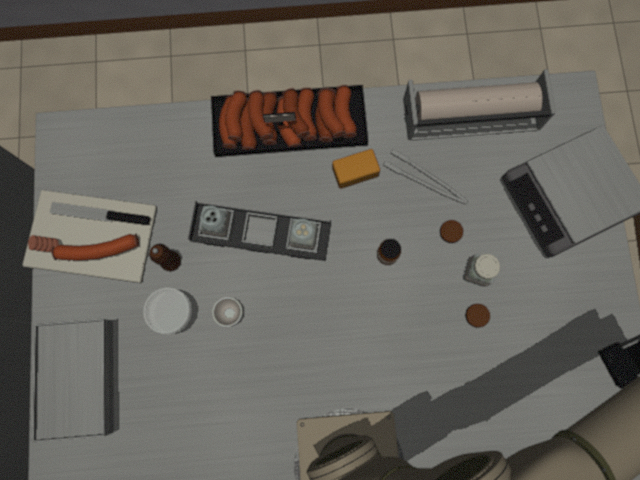

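The scene view shows the capped jar at about (147,300), and the top view puts its cap at (486,266). The empty insert is the middle one, at about (261,230) in the top view and (376,248) in the scene view. The brown discs are decoys.

Run:
```python
from h import *
T=np.load('/tmp/top.npz');S=np.load('/tmp/scene.npz')
def blob(p,d,n,box):
    x0,y0,x1,y1=box; hsv=cv2.cvtColor(p,cv2.COLOR_RGB2HSV); c=p[y0:y1,x0:x1].astype(int)
    return c,hsv[y0:y1,x0:x1]
P=cloud('top',T['d']); 
# cap: depth-based points with z in .095-.11 near jar
for n,A,box in(('top',T,(460,240,510,295)),('scene',S,(120,265,180,335))):
    C=cloud(n,A['d']); x0,y0,x1,y1=box; c=C[y0:y1,x0:x1].reshape(-1,3)
    h=np.histogram(c[:,2],bins=np.arange(-.01,.13,.01)); print(n,h[0])
    m=abs(c[:,2]-.103)<.008; q=c[m]; print('capbox',q.min(0),q.max(0),q.mean(0),m.sum())
    (u,v),rad=cv2.minEnclosingCircle(np.argwhere((abs(C[y0:y1,x0:x1,2]-.103)<.004))[:,::-1].astype(np.float32)); print(u+x0,v+y0,rad,onz(n,u+x0,v+y0,.103))
# rack
C=P; reg=np.zeros(T['d'].shape,bool); reg[195:270,180:340]=1
g=cv2.cvtColor(T['p'],cv2.COLOR_RGB2GRAY)
m=(reg&(g<75)).astype(np.uint8)
cs=max(cv2.findContours(m,0,1)[0],key=cv2.contourArea); rr=cv2.minAreaRect(cs); print('rack',rr)
b=cv2.boxPoints(rr); w=np.array([onz('top',*k,.006) for k in b]); print(w, np.linalg.norm(w-np.roll(w,1,0),axis=1),w.mean(0))
x0,y0,x1,y1=240,208,282,252
print((C[y0:y1:2,x0:x1:2,2]*1000).round().astype(int))
big=np.hstack([cv2.resize(T['p'][205:275,185:335],(0,0),fx=4,fy=5*0.8,interpolation=2)[:280,:600]])
j=cv2.resize(T['p'][235:300,450:520],(0,0),fx=4.3,fy=4.3,interpolation=2); k=cv2.resize(S['p'][265:335,115:190],(0,0),fx=4,fy=4,interpolation=2)
o=np.zeros((580,610,3),np.uint8);o[:280,:600]=big;o[285:285+j.shape[0],:j.shape[1]]=j;o[285:285+k.shape[0],305:305+k.shape[1]]=k
cv2.imwrite('pics/c1.png',o[:,:,::-1])
```

```text
top [969 850  30  34  49  34  41 117  85  13  96 412  10   0]
capbox [ 0.40030746 -0.38899271  0.09502872] [ 0.45850717 -0.32952765  0.11076363] [ 0.42849405 -0.35826169  0.10311328] 500
487.4716320037842 266.1773052215576 12.660362243652344 [ 0.4289737 -0.3586798  0.103    ]
scene [1909  722  124  109  125  112  123  211  162   47  121  417    0    0]
capbox [ 0.40087847 -0.38914299  0.09504176] [ 0.4599613  -0.33182311  0.10585042] [ 0.43361119 -0.36112209  0.1019999 ] 484
143.0 286.0 14.866168975830078 [ 0.43330533 -0.36122696  0.103     ]
rack ((259.37860107421875, 231.32981872558594), (138.61354064941406, 40.28364181518555), 8.070232391357422)
[[ 0.56718277  0.35585903  0.006     ]
 [ 0.67009854  0.3378317   0.006     ]
 [ 0.59025429 -0.007108    0.006     ]
 [ 0.48923245  0.01563835  0.006     ]] [0.34903633 0.10448273 0.35406002 0.103551  ] [0.57919201 0.17555527 0.006     ]
[[ 0  1  4  0  1 -1 -1  5  4  4 -1  1  4 -4  0  3  0 -1  1 -8  1]
 [13 21 18 18 11 17 -1  0  0  7  1  1 -5  3  1 -1  2  0  3 -4 -3]
 [ 3 10  3  9  7  6 12 11 21 19 16 10 15  5  1  1  0  1  1  2  0]
 [ 5  5
[... 547 characters left out ...]
 7 17  9 13 10  9  8 11  9 43 17  6  8]
 [ 8 10 38 28 11  8  8 14 14  8 15 11 16  6  7  6  6 43 10  7 11]
 [ 4 11 41 17  5  7 11 10 11 12 13  5  5  2  7  4 13 38  4  2  7]
 [ 3  3 37  8  8  8 10 16 13 13 12  9 14  8  7  8  6 24 11  6  4]
 [ 4  1 38 20  7  5 12  6 13  7  9  7  8  9 14 14 31 31  8  7 11]
 [ 2  2 35 15 14  9 10  5  6  8  9 11  9 11  8 10 34 25  4  6 13]
 [ 9 13 37 39 37 42 35 36 13 11  4 13 12 12 16 10 38  9  5  9  7]
 [ 5  9 11 15 24 23 28 37 35 36 36 44 39 42 38 14 34  4  4  3  7]
 [12  6  7  7  6  4  9  7  4 12 17 16 30 25 28 35 38  7  6  6 10]
 [12 17 20 16 24 19  6  5 12  1  5 11  9  5  6 17 11  3 10  9  6]
 [ 0 -1  0 -2 10 12 16 11 13 18 16 19 14 -2  7  7  5  3 11 10  3]]
```

View pics/c1.png

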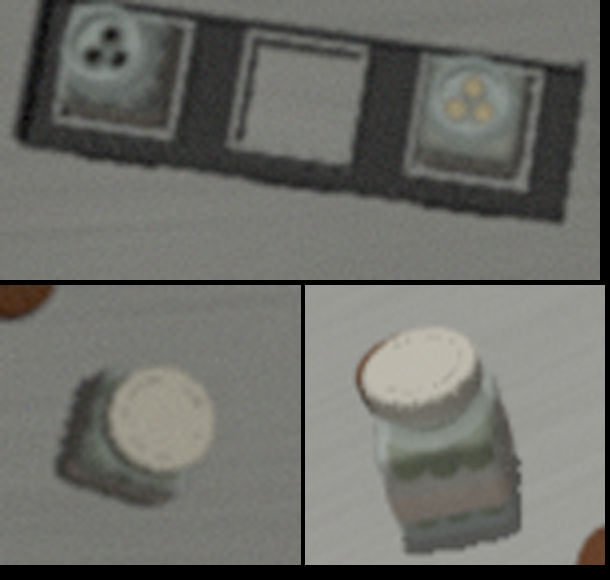

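The crop shows the empty middle insert's rim clearly, plus two visible jar faces in each view. Next I'll fit squares to the depth points for the insert and the jar.

```bash
cat > m.py <<'E'
from h import *
def rect(xy):
    (c,s,a)=cv2.minAreaRect((xy*1000).astype(np.float32)); return np.round(c,1),np.round(s,1),round((a+45)%90-45,1)
def pts(n,d,c,rad,z0,z1):
    C=cloud(n,d).reshape(-1,3); return C[(np.hypot(*(C[:,:2]-c).T)<rad)&(C[:,2]>z0)&(C[:,2]<z1)]
def clean(q):
    from scipy.spatial import cKDTree
    t=cKDTree(q[:,:2]); k=np.array([len(x) for x in t.query_ball_point(q[:,:2],.004)]); return q[k>=3]
E
python3 - <<'E'
from m import *
D={n:np.load('/tmp/%s.npz'%n)['d'] for n in('top','scene')}
ins=[];jar=[]
for n in D:
    a=clean(pts(n,D[n],(.58,.176),.062,.033,.045)); b=clean(pts(n,D[n],(.43,-.36),.05,.02,.07)); c=clean(pts(n,D[n],(.43,-.36),.05,.100,.108))
    print(n,'ins',len(a),rect(a[:,:2]),a[:,2].mean(),'\n jar',len(b),rect(b[:,:2]),'\n cap',len(c),rect(c[:,:2]),np.median(c,0))
    # jar faces: line direction via RANSAC-like histogram over yaw
    for nm,q in(('ins',a),('jar',b)):
        best=[]
        for t in np.arange(-45,45,1.):
            th=np.radians(t); R=np.array([[np.cos(th),np.sin(th)],[-np.sin(th),np.cos(th)]]); w=(q[:,:2])@R.T*1000
            best.append(sum((np.histogram(w[:,i],bins=np.arange(-800,900,3))[0].astype(float)**2).sum() for i in(0,1)))
        o=np.argsort(best)[::-1][:5]; print(nm,[(int(k)-45) for k in o])
        th=np.radians(int(o[0])-45.); R=np.array([[np.cos(th),np.sin(th)],[-np.sin(th),np.cos(th)]]);w=q[:,:2]@R.T*1000
        print('  ext',np.percentile(w,[1,99],axis=0).round(1).tolist(), 'ctr', (R.T@(np.percentile(w,[1,99],axis=0).mean(0))).round(1))
    ins.append(a);jar.append(b)
print(rect(np.vstack(ins)[:,:2]),rect(np.vstack(jar)[:,:2]))
E
```

```text
top ins 199 (array([576.3, 171.5]), array([76.6, 76.6]), -13.2) 0.037991560087448445 
 jar 267 (array([ 427.9, -357.6]), array([62.2, 61.6]), -23.3) 
 cap 387 (array([ 429.2, -358.4]), array([56.3, 56.1]), 41.7) [ 0.42859539 -0.3588779   0.10361344]
ins [-13, -14, -12, -15, -11]
  ext [[484.7, 258.9], [560.8, 334.8]] ctr [576.1 171.6]
jar [-23, -22, -21, -24, -27]
  ext [[503.6, -189.2], [564.2, -131.0]] ctr [ 428.9 -356. ]
scene ins 195 (array([577. , 170.5]), array([78.9, 79.1]), -13.3) 0.035975813389301725 
 jar 672 (array([ 434. , -361.6]), array([63.1, 60.3]), -21.3) 
 cap 411 (array([ 431.8, -360.8]), array([57. , 55.3]), 17.8) [ 0.43238091 -0.36041344  0.10262964]
ins [-13, -12, -14, -11, -15]
  ext [[484.7, 256.7], [563.0, 333.6]] ctr [576.8 169.8]
jar [-23, -22, -21, -24, -20]
  ext [[515.1, -194.0], [569.6, -132.2]] ctr [ 435.5 -362. ]
(array([577. , 170.5]), array([78.9, 79.1]), -13.3) (array([ 430.6, -359.7]), array([64. , 68.1]), -23.3)
```

```bash
cat > go.py <<'E'
from plant import r
import numpy as np,sys
from scipy.spatial.transform import Rotation as Ro
s=r.sense(); q=s['tcp_rot']; R=Ro.from_quat([q[1],q[2],q[3],q[0]]).as_matrix()
x,y,z=map(float,sys.argv[1:4]); yaw=np.degrees(np.arctan2(R[1,0],R[0,0]))
print('t',s['t'],'pos',s['tool_pos'].round(4),'yaw',yaw.round(2),'tilt',R[:,2].round(3),'q',s['q'].round(2),'w',s['grip_width'],'ff',s['finger_force'],'F',s['ft_force'].round(1),'T',s['wrist_torque'].round(2))
print('shift cm',((np.array([x,y,z])-s['tool_pos'])@R*100).round(2))
E
python3 go.py .4304 -.3596 .222
```

```text
t 0.1 pos [ 0.2118 -0.5877  0.2218] yaw 19.82 tilt [-0.     0.001 -1.   ] q [ 1.2   0.33 -0.06  1.46  0.02  1.35 -0.09] w 0.08679221006832435 ff 0.0 F [-0.5  0.8  0.4] T [-0.01  0.01  0.02]
shift cm [ 28.3  -14.04   0.  ]
```

Call:
servo_tool([
  [4, -2, 0, 0],
  [8.5, -4.2, 0, 0],
  [12.7, -6.3, 0, 0],
  [17, -8.4, 0, 0],
  [21.2, -10.5, 0, 0],
], fingers=1, squeeze=60)

```text
t: 0.6
tool_pos: [0.3767, -0.4156, 0.2224]
tcp_rot: [-0.0, 0.985, 0.172, -0.0]
ft_force: [0.5, -0.5, 0.4]
grip_width: 0.0871
finger_force: 0.0
```

Call:
servo_tool([
  [3, -1.5, 0, 0],
  [5.5, -2.7, 0, 0],
  [7.1, -3.54, 0, 0],
  [7.1, -3.54, 0, 0],
  [7.1, -3.54, 0, 0],
])

```text
t: 1.1
tool_pos: [0.43, -0.3603, 0.2222]
tcp_rot: [-0.0, 0.985, 0.172, -0.0]
ft_force: [-0.1, 0.3, 0.1]
grip_width: 0.0869
finger_force: 0.0
```

```bash
python3 go.py .4304 -.3596 .0805
python3 - <<'E'
from h import *
s,_=snap('scene');cv2.imwrite('pics/a1.png',cv2.resize(s[180:360,60:280],(0,0),fx=3,fy=3)[:,:,::-1])
E
```

```text
t 1.1 pos [ 0.43   -0.3603  0.2222] yaw 19.82 tilt [-0.001 -0.    -1.   ] q [ 0.84  0.21 -0.26  1.62  0.06  1.32 -0.65] w 0.08694697205181459 ff 0.0 F [-0.1  0.3  0.1] T [-0.01  0.05 -0.02]
shift cm [ 0.07 -0.05 14.17]
```

View pics/a1.png

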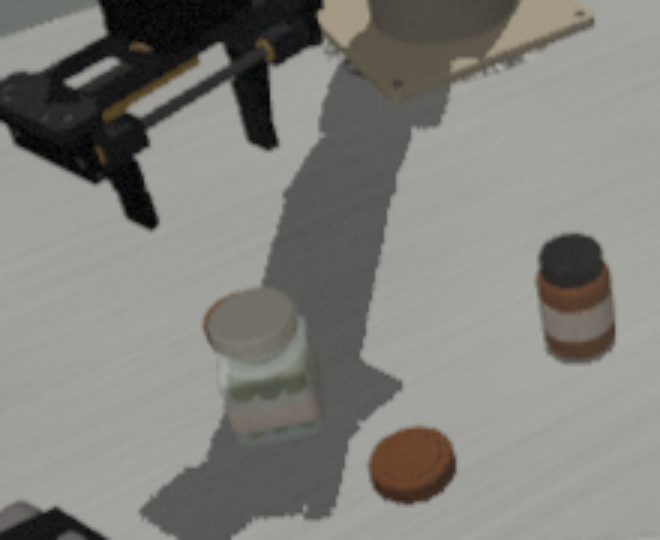

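The open fingers are over the jar, at crop (200,150), with nothing in the way below. I'll descend now.

Call:
servo_tool([
  [0.07, -0.05, 3.5, 0],
  [0.07, -0.05, 7, 0],
  [0.07, -0.05, 10, 0],
  [0.07, -0.05, 12, 0],
  [0.07, -0.05, 13.2, 0],
])

```text
t: 1.65
tool_pos: [0.4291, -0.3601, 0.0886]
tcp_rot: [-0.001, 0.985, 0.171, -0.001]
ft_force: [0.6, -0.4, 0.5]
grip_width: 0.0868
finger_force: 0.0
```

Call:
servo_tool([
  [0, 0, 0.5, 0],
  [0, 0, 0.95, 0],
  [0, 0, 0.95, 0],
])

```text
t: 1.95
tool_pos: [0.4311, -0.3597, 0.0814]
tcp_rot: [0.0, 0.985, 0.172, 0.0]
ft_force: [0.1, 0.0, -0.1]
grip_width: 0.087
finger_force: 0.0
```

Call:
servo_tool([
  [0, 0, 0, 0],
  [0, 0, 0, 0],
  [0, 0, 0, 0],
  [0, 0, 0, 0],
  [0, 0, 0, 0],
], fingers=0, squeeze=20)

```text
t: 2.45
tool_pos: [0.4311, -0.3589, 0.0812]
tcp_rot: [-0.0, 0.985, 0.172, -0.0]
ft_force: [-0.6, 2.1, 2.9]
grip_width: 0.0589
finger_force: 20.0
```

```bash
python3 go.py .4304 -.3596 .0805
```

```text
t 2.45 pos [ 0.4311 -0.3589  0.0812] yaw 19.83 tilt [-0.  0. -1.] q [ 0.83  0.33 -0.26  1.78  0.1   1.04 -0.69] w 0.05889833575459317 ff 20.000222520970965 F [-0.6  2.1  2.9] T [0.44 0.16 0.02]
shift cm [-0.09  0.04  0.07]
```

Call:
servo_tool([
  [0, 0, 0, 0],
  [0, 0, 0, 0],
  [0, 0, -0.3, 0],
  [0, 0, -1.0, 0],
  [0, 0, -2.5, 0],
], squeeze=60)

```text
t: 2.95
tool_pos: [0.4301, -0.3589, 0.1055]
tcp_rot: [-0.001, 0.985, 0.172, -0.001]
ft_force: [0.8, 0.7, -4.9]
grip_width: 0.0584
finger_force: 60.0
```

Call:
servo_tool([
  [0, 0, -3, 0],
  [0, 0, -6, 0],
  [0, 0, -9, 0],
  [0, 0, -11, 0],
  [0, 0, -12.5, 0],
])

```text
t: 3.45
tool_pos: [0.4313, -0.3596, 0.2338]
tcp_rot: [0.001, 0.985, 0.172, 0.001]
ft_force: [0.5, -0.3, -4.6]
grip_width: 0.0584
finger_force: 60.0
```

```bash
python3 go.py .577 .171 .232
python3 - <<'E'
from m import *
for n in('top','scene'):
    p,d=snap(n); c=r.sense()['tool_pos'][:2]
    b=clean(pts(n,d,c,.05,.165,.215)); print(n,len(b),rect(b[:,:2])); C=pts(n,d,c,.05,.1,.3); print(np.histogram(C[:,2],bins=np.arange(.1,.3,.01))[0])
E
```

```text
t 3.45 pos [ 0.4313 -0.3596  0.2338] yaw 19.81 tilt [ 0.002 -0.002 -1.   ] q [ 0.84  0.2  -0.26  1.61  0.05  1.34 -0.65] w 0.05842766107919415 ff 59.998151720692476 F [ 0.5 -0.3 -4.6] T [ 0.02 -0.07 -0.01]
shift cm [ 31.69 -44.99   0.11]
top 23 (array([ 392.9, -369.9]), array([11.7,  3.4]), -5.9)
[ 0  0  0  0  0  1  4  3  3  9  3  6 11  0  0  0  0  0  0]
scene 777 (array([ 450.7, -356.8]), array([43.3, 80.8]), 15.0)
[  0   0   0   0   0  31 140 141 159 153 167 178 285  95 178 547  90 108
 112]
```

Call:
servo_tool([
  [0.9, -1.3, 0, 0],
  [2.4, -3.4, 0, 0],
  [4.4, -6.2, 0, 0],
  [6.4, -9.1, 0, 0],
  [8.4, -12, 0, 0],
])

```text
t: 4.05
tool_pos: [0.469, -0.2155, 0.2296]
tcp_rot: [-0.001, 0.985, 0.172, -0.001]
ft_force: [1.3, 0.9, -3.9]
grip_width: 0.058
finger_force: 60.0
```

Call:
servo_tool([
  [2, -2.85, 0, 0],
  [4, -5.7, 0, 0],
  [6, -8.5, 0, 0],
  [8, -11.4, 0, 0],
  [10, -14.2, 0, 0],
])

```text
t: 4.55
tool_pos: [0.5146, -0.0481, 0.2298]
tcp_rot: [-0.0, 0.985, 0.172, -0.001]
ft_force: [0.8, 0.2, -4.4]
grip_width: 0.0581
finger_force: 60.0
```

Call:
servo_tool([
  [2, -2.85, 0, -0.03],
  [4, -5.7, 0, -0.07],
  [6, -8.5, 0, -0.11],
  [7.5, -10.7, 0, -0.14],
  [8.5, -12.1, 0, -0.163],
])

```text
t: 5.05
tool_pos: [0.5534, 0.0953, 0.2298]
tcp_rot: [-0.001, 0.967, 0.254, -0.001]
ft_force: [0.1, -0.2, -4.3]
grip_width: 0.0581
finger_force: 60.0
```

```bash
python3 go.py .577 .171 .232
```

```text
t 5.05 pos [0.5534 0.0953 0.2298] yaw 29.4 tilt [-0.002  0.001 -1.   ] q [ 0.29  0.25 -0.64  1.59  0.15  1.35 -1.42] w 0.05806018404894359 ff 59.99808885737366 F [ 0.1 -0.2 -4.3] T [ 0.   -0.09 -0.01]
shift cm [ 5.78 -5.43 -0.22]
```

Call:
servo_tool([
  [2, -1.9, 0, 0],
  [4, -3.7, 0, 0],
  [5.2, -4.9, 0, 0],
  [5.76, -5.43, 0, 0],
  [5.76, -5.43, 0, 0],
])

```text
t: 5.55
tool_pos: [0.5777, 0.1683, 0.2303]
tcp_rot: [-0.0, 0.968, 0.252, -0.001]
ft_force: [-0.4, -0.5, -4.8]
grip_width: 0.0583
finger_force: 60.0
```

```bash
python3 go.py .577 .171 .130
python3 - <<'E'
from m import *
o=[]
for n,b in(('top',(190,190,340,270)),('scene',(300,150,450,290))):
    p,d=snap(n); c=r.sense()['tool_pos'][:2]
    B=clean(pts(n,d,c,.048,.16,.215)); print(n,len(B),rect(B[:,:2])); 
    B=clean(pts(n,d,c,.048,.165,.20)); best=[]
    for t in range(-45,45):
        th=np.radians(t); R=np.array([[np.cos(th),np.sin(th)],[-np.sin(th),np.cos(th)]]); w=B[:,:2]@R.T*1000
        best.append(sum((np.histogram(w[:,i],bins=np.arange(-800,900,3))[0].astype(float)**2).sum() for i in(0,1)))
    print([int(k)-45 for k in np.argsort(best)[::-1][:5]],np.percentile(B[:,:2],[1,99],axis=0).round(3).tolist())
    x0,y0,x1,y1=b;o.append(cv2.resize(p[y0:y1,x0:x1],(0,0),fx=2.6,fy=2.6))
w=max(i.shape[1] for i in o); cv2.imwrite('pics/b1.png',np.vstack([i[:,:w] for i in o])[:,:,::-1]); print(o[0].shape,o[1].shape)
E
```

```text
t 5.55 pos [0.5777 0.1683 0.2303] yaw 29.23 tilt [-0.001 -0.    -1.   ] q [ 0.16  0.35 -0.66  1.49  0.21  1.38 -1.57] w 0.05829744311256691 ff 59.99846058116418 F [-0.4 -0.5 -4.8] T [-0.01  0.   -0.01]
shift cm [ 0.08 -0.26 10.03]
top 0 (array([0., 0.]), array([0., 0.]), 0.0)Traceback (most recent call last):
  File "<stdin>", line 10, in <module>
    return _quantile_unchecked(
        a, q, axis, out, overwrite_input, method, keepdims, weights)
    return _ureduce(a,
                    func=_quantile_ureduce_func,
    ...<5 lines>...
                    overwrite_input=overwrite_input,
                    method=method)
    r = func(a, **kwargs)
    result = _quantile(arr,
                       quantiles=q,
    ...<2 lines>...
                       out=out,
                       weights=wgt)
    slices_having_nans = np.isnan(arr[-1, ...])
                                  ~~~^^^^^^^^^
IndexError: index -1 is out of bounds for axis 0 with size 0
```

Call:
servo_tool([
  [0.05, -0.2, 2.5, 0],
  [0.05, -0.2, 5.5, 0],
  [0.05, -0.2, 8, 0],
  [0.05, -0.2, 9, 0],
  [0.05, -0.2, 9, 0],
])

```text
t: 6.1
tool_pos: [0.577, 0.1681, 0.1399]
tcp_rot: [0.0, 0.968, 0.251, -0.001]
ft_force: [-0.2, -0.4, -4.6]
grip_width: 0.0584
finger_force: 60.0
```

```bash
python3 go.py .577 .171 .130
python3 - <<'E'
from m import *
p,d=snap('scene'); c=r.sense()['tool_pos'][:2]; z=r.sense()['tool_pos'][2]-.081
B=clean(pts('scene',d,c,.048,z+.01,z+.068)); print(len(B),rect(B[:,:2])); best=[]
for t in range(-45,45):
    th=np.radians(t); R=np.array([[np.cos(th),np.sin(th)],[-np.sin(th),np.cos(th)]]); w=B[:,:2]@R.T*1000
    best.append(sum((np.histogram(w[:,i],bins=np.arange(-800,900,3))[0].astype(float)**2).sum() for i in(0,1)))
print([int(k)-45 for k in np.argsort(best)[::-1][:5]])
th=np.radians(-13.2); R=np.array([[np.cos(th),np.sin(th)],[-np.sin(th),np.cos(th)]])
w=(B[:,:2]-[.577,.1703])@R.T*1000; print('in insert frame (scene-cam)',np.percentile(w,[1,3,50,97,99],axis=0).round(1).tolist())
cv2.imwrite('pics/b1.png',cv2.resize(p[140:290,280:460],(0,0),fx=4,fy=4)[:,:,::-1])
E
```

```text
t 6.1 pos [0.577  0.1681 0.1399] yaw 29.07 tilt [-0.002 -0.001 -1.   ] q [ 0.15  0.41 -0.64  1.6   0.26  1.22 -1.61] w 0.058433389474053514 ff 59.9983693942977 F [-0.2 -0.4 -4.6] T [-0.01 -0.01 -0.02]
shift cm [ 0.15 -0.25  0.99]
679 (array([585.8, 149.3]), array([81.8, 45.8]), 32.6)
[-14, -15, -13, -12, -11]
in insert frame (scene-cam) [[-24.9, -37.3], [-21.0, -36.7], [27.7, -23.3], [32.0, 20.3], [33.1, 23.3]]
```

View pics/b1.png

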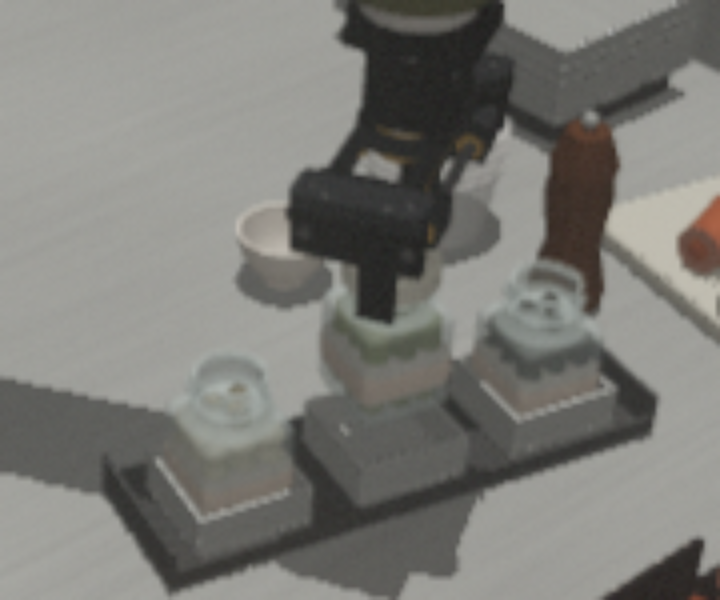

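The jar hangs upright above the empty insert, with its bottom edge at about (385,405) in the crop and the insert rim below it. Before lowering, I'll measure the face offsets in the insert's frame using the same camera.

Call:
servo_tool([
  [0.1, -0.25, 0, 0],
  [0.1, -0.25, 0, 0],
  [0.1, -0.25, 0, 0],
])

```text
t: 6.45
tool_pos: [0.5776, 0.1727, 0.142]
tcp_rot: [0.0, 0.968, 0.252, 0.001]
ft_force: [0.3, -0.5, -4.8]
grip_width: 0.0584
finger_force: 60.0
```

```bash
python3 go.py .577 .171 .130
python3 - <<'E'
from m import *
p,d=snap('scene'); z=r.sense()['tool_pos'][2]-.081
th=np.radians(-13.2); R=np.array([[np.cos(th),np.sin(th)],[-np.sin(th),np.cos(th)]])
C=cloud('scene',d).reshape(-1,3); w=np.c_[(C[:,:2]-[.577,.1703])@R.T*1000,C[:,2]*1000]
w=w[(abs(w[:,:2])<50).all(1)]
def face(q,lab):
    for i,sg in((1,-1),(0,1)):
        o=1-i; m=abs(q[:,o])<22; h,e=np.histogram(q[m,i],bins=np.arange(-50,51,1)); k=h.argmax(); mm=m&(abs(q[:,i]-e[k]-.5)<3)
        print(lab,'xy'[i],'peak',e[k]+.5,'n',mm.sum(),'med',np.median(q[mm,i]).round(1),'slope vs o deg',np.degrees(np.polyfit(q[mm,o],q[mm,i],1)[0]).round(1),'vs z',np.degrees(np.polyfit(q[mm,2],q[mm,i],1)[0]).round(1))
print(z)
for a,b in((10,28),(28,46),(46,64)): face(w[(w[:,2]>z*1000+a)&(w[:,2]<z*1000+b)],(a,b))
face(w[(w[:,2]>z*1000+8)&(w[:,2]<z*1000+68)],'jar')
face(w[(w[:,2]>14)&(w[:,2]<34)],'insert outer')
k=w[(w[:,2]>z*1000+88)&(w[:,2]<z*1000+100)]; print('cap',np.percentile(k,[2,98],axis=0).round(1))
E
```

```text
t 6.45 pos [0.5776 0.1727 0.142 ] yaw 29.17 tilt [ 0.001  0.    -1.   ] q [ 0.14  0.41 -0.64  1.6   0.26  1.22 -1.61] w 0.05840342777902242 ff 59.99847027407668 F [ 0.3 -0.5 -4.8] T [-0.07 -0.02  0.04]
shift cm [-0.14  0.12  1.2 ]
0.06077492291936036
(10, 28) y peak -30.5 n 57 med -30.6 slope vs o deg 0.2 vs z -1.4
(10, 28) x peak 29.5 n 84 med 29.4 slope vs o deg -0.2 vs z 3.5
(28, 46) y peak -31.5 n 57 med -31.1 slope vs o deg -0.7 vs z 1.8
(28, 46) x peak 29.5 n 92 med 29.8 slope vs o deg -0.6 vs z -0.3
(46, 64) y peak -30.5 n 58 med -30.6 slope vs o deg -0.1 vs z 0.7
(46, 64) x peak 30.5 n 87 med 29.5 slope vs o deg 0.0 vs z 0.8
jar y peak -30.5 n 196 med -30.6 slope vs o deg 0.0 vs z 0.4
jar x peak 29.5 n 301 med 29.5 slope vs o deg 0.0 vs z 0.3
insert outer y peak -38.5 n 59 med -37.6 slope vs o deg -0.1 vs z 0.8
insert outer x peak 36.5 n 86 med 36.4 slope vs o deg 0.5 vs z 0.0
cap [[ -6.8 -33.1 149.3]
 [ 32.9  19.4 160.6]]
```

The jar is centred to within 0.5 mm, square and upright, so I'll lower it.

Call:
servo_tool([
  [0, 0, 0.8, 0],
  [0, 0, 1.6, 0],
  [0, 0, 2.4, 0],
  [0, 0, 3.2, 0],
  [0, 0, 4, 0],
])

```text
t: 7.0
tool_pos: [0.5771, 0.1723, 0.1]
tcp_rot: [-0.0, 0.968, 0.252, -0.0]
ft_force: [-0.8, 0.1, -4.7]
grip_width: 0.0581
finger_force: 60.0
```

Call:
servo_tool([
  [0, 0, 0.3, 0],
  [0, 0, 0.6, 0],
  [0, 0, 0.85, 0],
  [0, 0, 1.0, 0],
  [0, 0, 1.0, 0],
])

```text
t: 7.5
tool_pos: [0.5775, 0.1725, 0.0914]
tcp_rot: [0.0, 0.968, 0.252, 0.0]
ft_force: [-0.7, 0.8, -2.9]
grip_width: 0.0582
finger_force: 60.0
```

```bash
python3 go.py .577 .171 .091
```

```text
t 7.5 pos [0.5775 0.1725 0.0914] yaw 29.16 tilt [ 0.001  0.    -1.   ] q [ 0.13  0.46 -0.63  1.65  0.29  1.13 -1.64] w 0.058229745599616974 ff 59.99879476546084 F [-0.7  0.8 -2.9] T [0.08 0.12 0.02]
shift cm [-0.11  0.11  0.04]
```

Call:
servo_tool([
  [0, 0, 0.1, 0],
  [0, 0, 0.1, 0],
  [0, 0, 0.1, 0],
  [0, 0, 0.1, 0],
])

```text
t: 7.9
tool_pos: [0.5777, 0.1728, 0.0911]
tcp_rot: [-0.0, 0.968, 0.252, 0.001]
ft_force: [-2.9, 0.4, 5.6]
grip_width: 0.0584
finger_force: 60.0
```

```bash
python3 go.py .577 .171 .091;  python3 - <<'E'
from m import *
p,d=snap('scene'); c=r.sense()['tool_pos'][:2]
cv2.imwrite('pics/b2.png',cv2.resize(p[140:290,280:460],(0,0),fx=4,fy=4)[:,:,::-1])
C=pts('scene',d,c,.05,.03,.2);print(np.histogram(C[:,2],bins=np.arange(.03,.2,.01))[0])
E
```

```text
t 7.9 pos [0.5777 0.1728 0.0911] yaw 29.16 tilt [ 0.001  0.    -1.   ] q [ 0.13  0.46 -0.63  1.65  0.29  1.13 -1.64] w 0.05835984995325022 ff 60.00206930634292 F [-2.9  0.4  5.6] T [-0.04  0.58  0.03]
shift cm [-0.15  0.13  0.01]
[216 103 109 102 156  93  50  82  60  15   4  17   6  10  74  53]
```

View pics/b2.png

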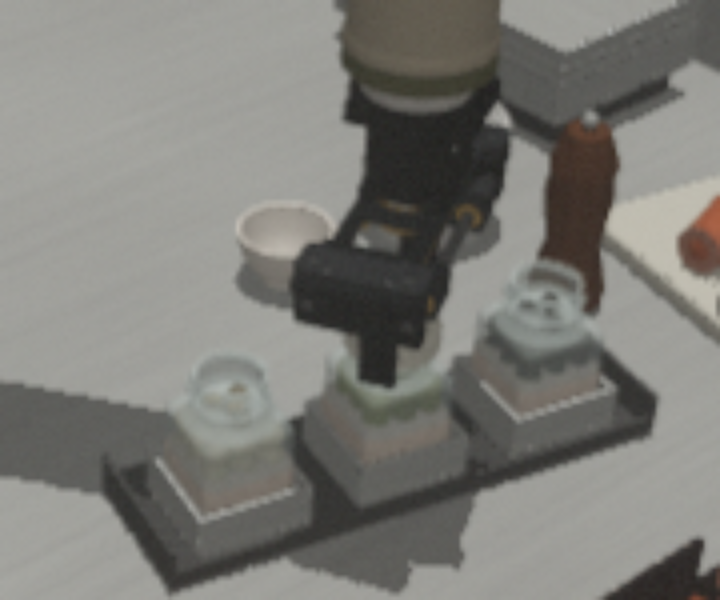

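The jar now sits as low as its neighbours in the insert, its cap still gripped at crop (390,350). Next I'll unscrew anticlockwise, which is a negative turn about the tool's z.

Call:
servo_tool([
  [0, 0, 0, -0.1],
  [0, 0, 0, -0.2],
  [0, 0, 0, -0.3],
  [0, 0, 0, -0.4],
  [0, 0, 0, -0.45],
])

```text
t: 8.45
tool_pos: [0.5784, 0.1734, 0.0916]
tcp_rot: [0.0, 0.886, 0.463, 0.002]
ft_force: [-0.8, 1.1, 7.6]
grip_width: 0.0581
finger_force: 60.0
```

```bash
python3 go.py .577 .171 .091
```

```text
t 8.45 pos [0.5784 0.1734 0.0916] yaw 55.16 tilt [ 0.003  0.002 -1.   ] q [ 0.19  0.49 -0.71  1.64  0.34  1.14 -1.22] w 0.05808061127961899 ff 60.002044439277746 F [-0.8  1.1  7.6] T [ 0.3   0.12 -0.22]
shift cm [-0.27  0.02  0.06]
```

Call:
servo_tool([
  [0, 0, 0, -0.1],
  [0, 0, 0, -0.2],
  [0, 0, 0, -0.3],
  [0, 0, 0, -0.4],
  [0, 0, 0, -0.45],
])

```text
t: 8.95
tool_pos: [0.5778, 0.1737, 0.0917]
tcp_rot: [0.0, 0.761, 0.649, 0.001]
ft_force: [-4.7, 1.9, 10.5]
grip_width: 0.0584
finger_force: 60.0
```

Call:
servo_tool([
  [0, 0, 0, -0.1],
  [0, 0, 0, -0.2],
  [0, 0, 0, -0.3],
  [0, 0, 0, -0.4],
  [0, 0, 0, -0.4],
])

```text
t: 9.45
tool_pos: [0.5776, 0.1738, 0.0917]
tcp_rot: [0.0, 0.616, 0.787, 0.001]
ft_force: [-4.1, 1.8, 12.1]
grip_width: 0.0584
finger_force: 60.0
```

```bash
python3 go.py .577 .171 .091
```

```text
t 9.45 pos [0.5776 0.1738 0.0917] yaw 103.89 tilt [ 0.002  0.002 -1.   ] q [ 0.3   0.54 -0.87  1.64  0.44  1.17 -0.43] w 0.05837832949469013 ff 60.002783544805425 F [-4.1  1.8 12.1] T [0.34 0.88 0.08]
shift cm [-0.26 -0.12  0.07]
```

Call:
servo_tool([
  [0, 0, -0.2, 0],
  [0, 0, -0.4, 0],
  [0, 0, -0.6, 0],
  [0, 0, -0.6, 0],
])

```text
t: 9.85
tool_pos: [0.5773, 0.1723, 0.0961]
tcp_rot: [0.0, 0.618, 0.786, 0.0]
ft_force: [-0.7, 0.7, 0.3]
grip_width: 0.0582
finger_force: 60.0
```

```bash
python3 go.py .577 .171 .126
```

```text
t 9.85 pos [0.5773 0.1723 0.0961] yaw 103.63 tilt [ 0. -0. -1.] q [ 0.3   0.53 -0.87  1.63  0.43  1.18 -0.43] w 0.05819162969591873 ff 59.99993646357513 F [-0.7  0.7  0.3] T [ 0.28  0.18 -0.01]
shift cm [-0.12 -0.06 -2.99]
```

There's no jar weight on the wrist, so the threads have let go. I'll raise the cap to its final height.

Call:
servo_tool([
  [0, 0, -0.6, 0],
  [0, 0, -1.3, 0],
  [0, 0, -2.1, 0],
  [0, 0, -2.7, 0],
  [0, 0, -2.9, 0],
])

```text
t: 10.35
tool_pos: [0.5778, 0.1725, 0.1262]
tcp_rot: [0.001, 0.618, 0.786, 0.001]
ft_force: [0.1, 0.3, -0.2]
grip_width: 0.0582
finger_force: 60.0
```

Call:
servo_tool([
  [0, 0, 0, 0],
  [0, 0, 0, 0],
  [0, 0, 0, 0],
  [0, 0, 0, 0],
  [0, 0, 0, 0],
])

```text
t: 10.85
tool_pos: [0.5772, 0.1723, 0.1249]
tcp_rot: [-0.0, 0.618, 0.786, -0.0]
ft_force: [-0.6, 0.6, -0.1]
grip_width: 0.0582
finger_force: 60.0
```

```bash
python3 go.py .577 .171 .126;  python3 - <<'E'
from m import *
p,d=snap('scene')
cv2.imwrite('pics/b3.png',cv2.resize(p[140:290,280:460],(0,0),fx=4,fy=4,interpolation=2)[:,:,::-1])
E
```

```text
t 10.85 pos [0.5772 0.1723 0.1249] yaw 103.64 tilt [-0. -0. -1.] q [ 0.31  0.5  -0.89  1.61  0.41  1.23 -0.41] w 0.058190575892102046 ff 59.9998104122338 F [-0.6  0.6 -0.1] T [ 0.   -0.14  0.01]
shift cm [-0.12 -0.05 -0.11]
```

View pics/b3.png

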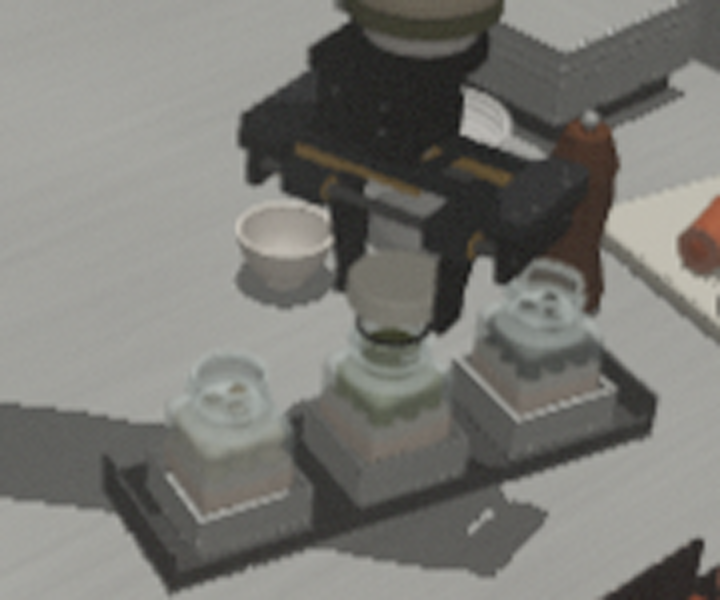

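The cap is held level at crop (393,290), clear of the jar's mouth at (392,335), and the jar is still down in the insert. I'm handing the job in.

```bash
python3 -c "
from plant import r
print(r.close_job())"
```

```text
the job is handed in; nothing more can be done
None
```

The job is handed in, with no verdict returned: the jar stands down in the middle insert, and its unscrewed cap is gripped level, about 2 cm above the mouth and straight over it.

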